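Press a battery cell home in the contact test nest

ROBOT

A 6-joint arm with a two-finger parallel gripper is mounted at the origin on the work surface; the furniture and walls round the work are solid. World frame = base frame: x ahead of the robot, y to its left, z up, the work surface at z = 0. Lengths are in m, angles in rad, forces in N, time in s.
With the tool pointing down it reaches from about 0.375 to 0.75 m from the base axis. Payload 9 kg.
Tool frame: the origin (TCP) lies at the very end of the fingers, on their centre line; the grasp point (between the pads) lies 19 mm behind it; z points along the fingers, y is the line along which they close (so a half turn about z gives the same grasp; the last joint's range is limited). The gripper opens to 85 mm and grips with 20 to 120 N. Pads are 22 mm wide; open, the fingers measure 114 mm over their backs; the gripper's body (76 mm by 85 mm) begins 54 mm behind the grasp point. The pads swing forward as they close: fully open they stand 13 mm farther back than shut.
Start: joints at [1.122, 0.104, 0.097, 1.564, 0, 1.353], TCP at [0.137, 0.584, 0.231] pointing down, gripper open.
Joint ranges: [-2.99, 2.99], [-0.84, 1.86], [-1.1, 1.16], [-1.84, 2.11], [-1.51, 1.56], [-3.14, 3.14]. Speed limits (rad/s): [2.22, 2.22, 2.57, 3.14, 3.14, 3.14].

INTERFACE

Orientations are given as a unit quaternion [w, x, y, z].
In Python, from workcell import robot, grab_frame, get_calibration gives the robot as it stands.
- The arm moves only by the tool arm_command, never from a script. Its argument "moves" is a list of rows, each a list of 7 numbers: the turn, a rotation vector about the tool's x, y, z normalised to -1 to 1, where 1 is 8 degrees, then the shift along the tool's x, y, z normalised to -1 to 1, where 1 is 0.1 m, then the closure, from -1 (fully open) to 1 (shut), so that 0 is half open. In form: [[rx, ry, rz, x, y, z, hand], ...]. A call has 1 to 12 rows; each row shifts and turns the commanded pose from where the row before left it, along the tool's axes as they then stand; what a row does not reach is not made up. A row lasts 1/8 s, in which the tool goes at most 62.5 mm and 10.7 degrees, less where a joint would pass 70% of its speed; a pose out of reach is approached as far as the arm can. A call with a number of a shift or a turn outside -1 to 1 is refused whole. A call with a gripper value outside its range is refused whole. The fingers move at their own pace and stop on an object; the grip force is fixed at half the most. Time passes only in rows, so rows that do not move let the fingers close. It gives the time, the measured TCP pose, the force, the opening and the grip force at its end, in the units of the state.
- robot.get_obs(): the state, without advancing time (a new reading comes with each control period).
- grab_frame(name): name is "scene" or "top" or "wrist"; returns the picture (420x560x3 uint8, red, green, blue); there is no depth.
- get_calibration(name): a dict with "vfov" (degrees; the focal length in pixels is half the picture's height over the tangent of half this angle, whatever the lens; pixels are square), "cx", "cy" (the principal point, pixels), "k1" (the pictures are not rectified: a ray, as slopes to the right and down, at radius r is drawn at 1 + k1 r^2 times it, then the intrinsics apply), "world_from_camera" (4x4, takes a point from camera to world coordinates). Camera axes: x right, y down, z forward; pixel columns grow to the right and rows downward; lengths in m; the calibration is good to about 2 mm. A picture is of the moment at which its call begins: read the wrist's pose just before it. get_calibration takes no time and is no camera call; for the wrist camera it gives the pose at the moment of the call.
- robot.finish_job(): hands the job in; it is judged then, once.
The state is a dict: "clock": time; "joint_positions": joint angles; "dq": joint speeds; "joint_efforts": joint torques, N m; "ee_pos": TCP position; "orientation": TCP orientation; "contact_force": force on the tool from outside, world axes, zero at the start; "moment": the same for the moment, N m; "grip_width": finger opening in m; "finger_force": force on a finger pad.
Only numpy, scipy, OpenCV 4.12 (cv2) and the standard library are available. Lean on these libraries where they do the work, as an engineer would, in place of code of your own. Each camera call takes 0.05 s, during which the arm holds its last target. There are 200 camera calls.

TASK

Slide the clear guard window of the test nest fully open (to its end, over the blue spring housing). Then push the blue battery cell along the nest against the sprung contact head until it sits firmly against both red stop blocks, pressing rather than ramming it, and finish while still holding it pressed there, with the guard left open. Leave the other things on the bench where they are.

Things in the scene. Friction and masses are not known exactly. Their poses are not given: they have to be found in the camera images.
- test_nest: fixed aluminium nest; origin on the bench on the cell's and plunger's middle line, z up. Base plate 124 (x) x 370 (y, -195 to +175) x 12 mm. From +y to -y: free plate, cell between low white guides (28 mm high, y -19 to 86, x +-36.5 inside), red stop blocks with the contact head between, blue spring housing (46 mm high). Guard rails at x +-56 mm, 10 mm wide, tops 52 mm high, y -190 to 170
- cell: blue prismatic battery cell, loose, about 0.28 kg, lying on the base plate: 70 (x) x 124 (y) x 33 mm, origin at the centre of its underside (12 mm above the bench), axes as the nest. Two studs stick out 6 mm at its -y end; the header face round them is at y = -56 mm; the flat face to push on is at y = +62 mm. Starts 5 to 22 mm short of the plunger's nose; has to move to the nest's -y
- stop_blocks: the two red stop blocks fixed to the nest, tops 46 mm above the bench, one each side of the contact head; origin and axes are those of test_nest. Their faces, which the outer edges of the cell's header meet, lie at y = -20 mm
- stop_line (a point): point midway between the faces of the two stop blocks, 28.5 mm above the bench, on the nest's middle line; axes as the nest. When the cell is home its header face is here, so its flat bottom face is 118 mm from here in the nest's +y direction
- plunger (a joint): travel of the sprung contact head in metres: 0 at rest, growing as the cell presses it to the nest's -y; 0.015 when the cell meets the stop blocks. The spring pushes back with 3 N at rest and about 8 N at 0.015, and it pushes the cell back out when let go
- guard (a joint): travel of the guard window in metres: 0 shut (over the cell), 0.14 fully open at its end stop; it slides to the nest's -y, runs with about 2 N of friction and stays where it is left. Starts at 0 to 0.02
- guard_grip (a point): middle of the top edge of the guard's grip, a black upright fin 50 mm across the nest (x), 14 mm thick along the slide (y), 37 mm above its foot plate, 40 mm above the pane; this point is 97.5 mm above the bench. The guard is a yellow-framed clear window, 126 x 195 mm, its top 61 mm above the bench, reaching 105 mm to the fin's +y side and 91 mm to its -y side. Axes as the nest
- multimeter: multimeter in yellow and black, 155x78x44 mm, lying on the bench nearer the robot; leave it
- cup_nuts: red cup of nuts, 72 mm across, 28 mm high; leave it
- busbars: banded stack of copper bus bars, 23x96x11 mm; leave it

How it is judged:
By the outcome, as a careful person would: the job done as asked, in the order asked, and still so for the second after the job is handed in, while the arm keeps its last pose, push and grip.
It also fails if it takes over 45 s, if anything falls off the work surface, if the arm or the gripper's body presses on something with over 40 N, if the wrist force passes 120 N, or if a joint passes its speed limit or range.

## Working session

There is one attempt and no reset: what is moved stays moved. The work goes in short steps, Python scripts to look and compute and a tool call to move; the robot and the scene stay as the last step left them, time stands still between calls to the robot, and variables do not carry over. Pictures are saved under pics/ and viewed, at most 10 in all, crops included, and the job is handed in when it is done.

Besides the shell and the picture viewer there is one more tool, called after "Call:" as name(argument=value, ...), one argument or row to a line, values as JSON. arm_command: Moves the arm, as the interface text tells. Scaled input: -1 to 1 covers 0.1 m each way for a shift and 8 degrees each way for a turn. Its arguments: {"type":"object","properties":{"moves":{"type":"array"}},"required":["moves"]}

```bash
mkdir -p pics; ls; python3 - <<'E'
from workcell import robot, grab_frame, get_calibration
import cv2,numpy as np
for n in ("top","scene"):
    cv2.imwrite(f"pics/{n}0.png",grab_frame(n)[:,:,::-1]); c=get_calibration(n); print(n,c)
o=robot.get_obs(); print(o)
E
```

```text
pics
top {'vfov': 52.85378025643529, 'cx': 282.8096754521544, 'cy': 209.4087020233347, 'k1': -0.08821401951635628, 'world_from_camera': array([[ 3.10262408e-03, -9.88263522e-01,  1.52727161e-01,
         2.62293554e-01],
       [-9.99840638e-01, -3.80711611e-04,  1.78480777e-02,
        -1.59282514e-01],
       [-1.75804591e-02, -1.52758198e-01, -9.88107211e-01,
         9.21946120e-01],
       [ 0.00000000e+00,  0.00000000e+00,  0.00000000e+00,
         1.00000000e+00]])}
scene {'vfov': 44.36166599350217, 'cx': 281.517085869949, 'cy': 207.65939193905825, 'k1': -0.19384018213478738, 'world_from_camera': array([[-0.75733921, -0.27435409,  0.59259358, -0.1553459 ],
       [-0.65301212,  0.31326412, -0.68952213,  0.46994482],
       [ 0.00353491, -0.90917293, -0.41640375,  0.46144936],
       [ 0.        ,  0.        ,  0.        ,  1.        ]])}
{'clock': 0.1, 'joint_positions': array([1.12230918e+00, 1.04629687e-01, 9.65516142e-02, 1.56391134e+00,
       3.76766417e-06, 1.35311903e+00]), 'dq': array([-0.00183801, -0.00096713,  0.0025018 ,  0.00075317, -0.00098361,
        0.00072542]), 'joint_efforts': array([ 6.05912763e-03, -5.58205140e+01,  5.04720569e+01,  1.29646590e-02,
       -2.53317539e-04,  1.43124544e-05]), 'ee_pos': array([0.13710241, 0.58381702, 0.23060841]), 'orientation': array([-1.96825077e-04,  1.15148910e-01,  9.93348062e-01, -5.63142352e-04]), 'contact_force': array([-0.09532871,  0.49777565, -0.5038222 ]), 'moment': array([ 0.02007209,  0.00360592, -0.03239357]), 'finger_force': 0.0, 'grip_width': 0.08570627852983928}
```

View pics/top0.png

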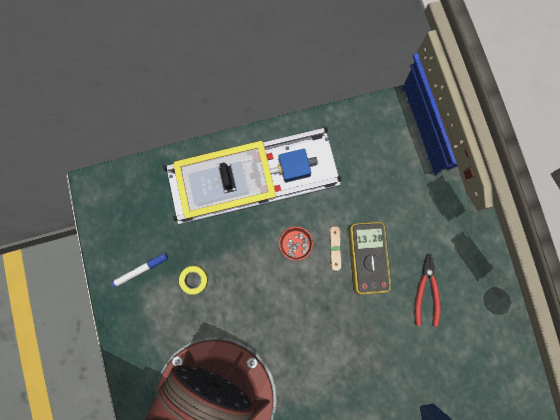

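View pics/scene0.png

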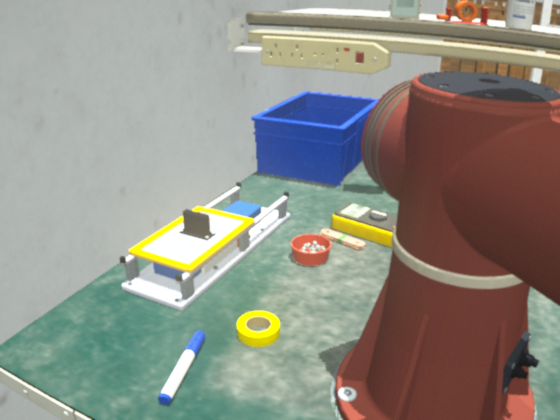

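The top view shows the nest with its -y end pointing right (blue housing at about (295,165)), the guard's yellow frame from (178,160) to (270,200), and the fin at (227,177). I'll enlarge it to read the corners.

```bash
python3 - <<'E'
import cv2
i=cv2.imread("pics/top0.png")[118:228,155:350]
cv2.imwrite("pics/top0z.png",cv2.resize(i,None,fx=4,fy=4,interpolation=cv2.INTER_CUBIC))
E
```

```text
(no output)
```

View pics/top0z.png

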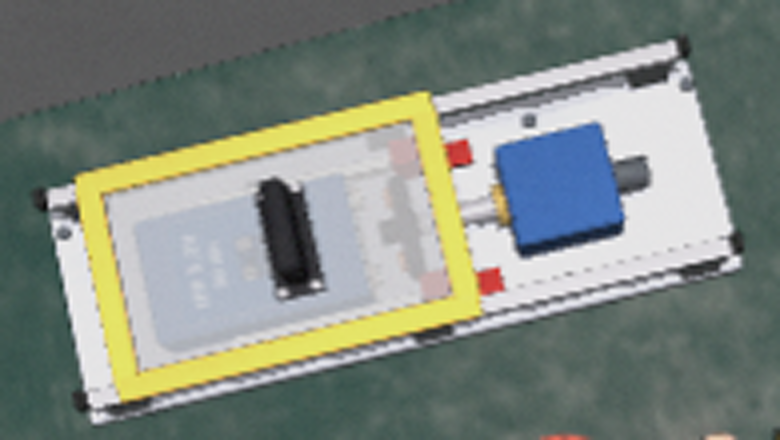

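```bash
cat > h.py <<'E'
import numpy as np, cv2
from workcell import robot, grab_frame, get_calibration
def proj(P,c):
    T=np.linalg.inv(c["world_from_camera"]); p=np.atleast_2d(P)@T[:3,:3].T+T[:3,3]
    s=p[:,:2]/p[:,2:]; r2=(s**2).sum(1,keepdims=True); f=210/np.tan(np.radians(c["vfov"]/2))
    return f*s*(1+c["k1"]*r2)+[c["cx"],c["cy"]]
def nest2w(P,n):
    P=np.atleast_2d(P); c,s=np.cos(n[2]),np.sin(n[2])
    return np.c_[n[0]+c*P[:,0]-s*P[:,1],n[1]+s*P[:,0]+c*P[:,1],P[:,2]]
def w2nest(P,n):
    d=np.asarray(P)[:2]-n[:2]; c,s=np.cos(n[2]),np.sin(n[2])
    return np.array([c*d[0]+s*d[1],-s*d[0]+c*d[1]])
E
python3 - <<'E'
from h import *
from scipy.optimize import least_squares
c=get_calibration("top")
Z=lambda a:np.array(a)/4+[155,118]-.375
fr=Z([(76,177),(430,92),(480,317),(122,400)]); pl=Z([(740,268),(93,424)]); ce=Z([(135,225),(158,350)])
# params x,y,yaw,grip_y,cell_y
def mod(p):
    g,cy=p[3],p[4]
    F=[(.063,g+.105,.061),(.063,g-.091,.061),(-.063,g-.091,.061),(-.063,g+.105,.061)]
    P=[(-.062,-.195,.012),(-.062,.175,.012)]; C=[(.035,cy+.062,.045),(-.035,cy+.062,.045)]
    return proj(nest2w(F+P+C,p[:3]),c)
ob=np.r_[fr,pl,ce]
s=least_squares(lambda p:(mod(p)-ob).ravel(),[.5,.05,.2,0.03,.05],loss="soft_l1")
p=s.x; print(p.round(4),np.degrees(p[2])); print((mod(p)-ob).round(1))
print("grip",nest2w([(0,p[3],.0975)],p), proj(nest2w([(-.025,p[3],.0975),(.025,p[3],.0975)],p),c)*4-[620,472])
print("stop",nest2w([(0,-.02,.0285),(0,.098,.0285)],p))
np.save("n.npy",p)
E
```

```text
[ 0.4714 -0.0667  0.2403  0.0412  0.0607] 13.766061434077855
[[-0.8 -0.1]
 [ 0.4 -0.6]
 [ 1.6 -0.2]
 [-0.7  1.3]
 [ 1.5  0.3]
 [-0.8  0.8]
 [-0.5 -0.5]
 [ 0.2 -0.6]]
grip [[ 0.46156278 -0.02670422  0.0975    ]] [[288.11404399 271.56121745]
 [267.11325387 177.49029637]]
stop [[ 0.47611684 -0.08610963  0.0285    ]
 [ 0.44803778  0.02850087  0.0285    ]]
```

```bash
cat >> h.py <<'E'
def tool_R(o=None):
    from scipy.spatial.transform import Rotation as R
    q=(o or robot.get_obs())["orientation"]; return R.from_quat([*q[1:],q[0]])
def plan(target_n,z,n,N):
    """rows (units) bringing the TCP to nest xy + z with tool y along nest x, tool down"""
    from scipy.spatial.transform import Rotation as R
    o=robot.get_obs(); R0=tool_R(o); c,s=np.cos(n[2]),np.sin(n[2])
    R1=R.from_matrix(np.array([[-s,c,0],[c,s,0],[0,0,-1]]).T)
    tv=(R0.inv()*R1).as_rotvec(); w=nest2w([(*target_n,z)],n)[0]; d=(w-o["ee_pos"])/N
    for k in range(N):
        Rk=R0*R.from_rotvec(tv*k/N)
        print((np.degrees(tv)/8/N).round(3),(Rk.inv().apply(d)/.1).round(3))
    print("now nest",w2nest(o["ee_pos"],n).round(4),o["ee_pos"][2].round(4))
E
python3 -c "
from h import *
plan((0,.12),.20,np.load('n.npy'),12)"
```

```text
[-0.001  0.     0.656] [-0.35  -0.375  0.026]
[-0.001  0.     0.656] [-0.383 -0.341  0.026]
[-0.001  0.     0.656] [-0.412 -0.305  0.026]
[-0.001  0.     0.656] [-0.438 -0.266  0.026]
[-0.001  0.     0.656] [-0.461 -0.225  0.026]
[-0.001  0.     0.656] [-0.48  -0.181  0.026]
[-0.001  0.     0.656] [-0.494 -0.137  0.026]
[-0.001  0.     0.656] [-0.505 -0.091  0.026]
[-0.001  0.     0.656] [-0.511 -0.044  0.026]
[-0.001  0.     0.656] [-0.513  0.002  0.026]
[-0.001  0.     0.656] [-0.51   0.049  0.026]
[-0.001  0.     0.656] [-0.504  0.096  0.026]
now nest [-0.1699  0.7114] 0.2306
```

Call:
arm_command(
  moves=[
    [0, 0, 0.65, -0.35, -0.37, 0.02, 0.5],
    [0, 0, 0.65, -0.38, -0.34, 0.02, 0.5],
    [0, 0, 0.65, -0.41, -0.3, 0.02, 0.5],
    [0, 0, 0.65, -0.44, -0.27, 0.02, 0.5],
    [0, 0, 0.65, -0.46, -0.22, 0.02, 0.5],
    [0, 0, 0.65, -0.48, -0.18, 0.02, 0.5],
    [0, 0, 0.65, -0.49, -0.14, 0.02, 0.5],
    [0, 0, 0.65, -0.5, -0.09, 0.02, 0.5],
    [0, 0, 0.65, -0.51, -0.04, 0.02, 0.5],
    [0, 0, 0.65, -0.51, 0, 0.02, 0.5],
    [0, 0, 0.65, -0.51, 0.05, 0.02, 0.5],
    [0, 0, 0.65, -0.5, 0.1, 0.02, 0.5],
  ],
)

```text
clock: 1.6
ee_pos: [0.4458, 0.0528, 0.207]
orientation: [-0.0, 0.614, 0.789, 0.0]
contact_force: [0.6, 0.8, 0.1]
grip_width: 0.0216
finger_force: 0.0
```

```bash
python3 - <<'E'
from h import *
c=get_calibration("wrist"); i=grab_frame("wrist")
cv2.imwrite("pics/w1.png",cv2.resize(i[:,:,::-1],(784,588),interpolation=cv2.INTER_CUBIC))
import pickle; pickle.dump(c,open("w1.pkl","wb"))
plan((0,.09),.20,np.load('n.npy'),2)
E
```

```text
[ 0.001  0.008 -0.   ] [-0.137 -0.024  0.032]
[ 0.001  0.008 -0.   ] [-0.137 -0.024  0.031]
now nest [0.0048 0.1174] 0.2063
```

View pics/w1.png

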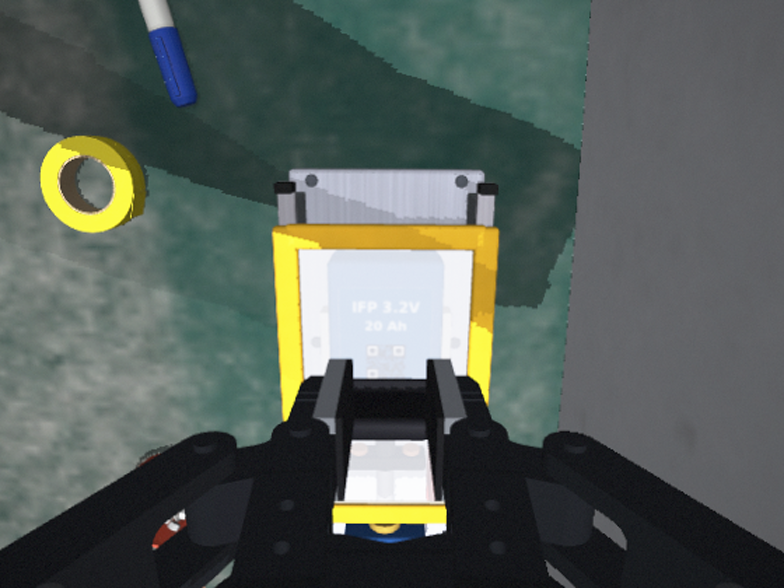

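The wrist view shows the plate's +y end corners at (290,170) and (483,170), the frame's +y corners at (273,228) and (498,228), and the cell's flat face at (330,252)-(443,252). The tool is well aligned with the nest.

```bash
python3 - <<'E'
from h import *
import pickle
from scipy.optimize import least_squares
c=pickle.load(open("w1.pkl","rb")); n0=np.load("n.npy")
ob=(np.array([(290,170),(483,170),(273,228),(498,228),(330,252),(443,252)])+.5)/1.4-.5
def mod(p):
    g,cy=p[3],p[4]
    return proj(nest2w([(-.062,.175,.012),(.062,.175,.012),(-.063,g+.105,.061),(.063,g+.105,.061),(-.035,cy+.062,.045),(.035,cy+.062,.045)],p[:3]),c)
print((mod(n0)-ob).round(1))
s=least_squares(lambda p:(mod(p)-ob).ravel(),n0); p=s.x
print(p.round(4),np.degrees(p[2])); print((mod(p)-ob).round(1))
print("frame -y bar v (zoom)",proj(nest2w([(0,p[3]-.091,.061)],p),c)*1.4)
np.save("n2.npy",p); plan((0,p[3]+.055),.20,p,2)
E
```

```text
[[-3.6 -1.4]
 [-0.3 -0.3]
 [-3.1 -1.6]
 [-0.9 -0.3]
 [-4.5  6.6]
 [-0.8  7.3]]
[ 0.4744 -0.0667  0.2481  0.0411  0.0673] 14.21330128297093
[[-1.8  0.1]
 [ 1.5  0.1]
 [-0.7  0.1]
 [ 1.4  0.1]
 [-2.3  0.1]
 [ 1.8  0.1]]
frame -y bar v (zoom) [[386.26467375 524.08885524]]
[ 0.001  0.008 -0.028] [-0.11  -0.013  0.032]
[ 0.001  0.008 -0.028] [-0.11  -0.014  0.031]
now nest [0.0028 0.1181] 0.2063
```

Call:
arm_command(
  moves=[
    [0, 0, -0.05, -0.16, -0.02, 0.3, 0.5],
    [0, 0, 0, -0.17, -0.01, 0.4, 0.5],
    [0, 0, 0, 0, 0, 0.4, 0.5],
    [0, 0, 0, 0, 0, 0.24, 0.5],
    [0, 0, 0, 0, 0, 0, 0.5],
  ],
)

```text
clock: 2.28
ee_pos: [0.449, 0.0222, 0.0714]
orientation: [-0.002, 0.61, 0.792, -0.001]
contact_force: [-0.2, 0.3, -0.6]
grip_width: 0.0213
finger_force: 0.0
```

```bash
python3 - <<'E'
from h import *
p=np.load("n2.npy"); plan((0,p[3]+.02-.14),.072,p,1); print(robot.get_obs()["contact_force"])
E
```

```text
[-0.024 -0.014  0.07 ] [-1.713  0.011 -0.009]
now nest [-0.0028  0.0924] 0.0714
[-0.1821772   0.25559691 -0.62027419]
```

Call:
arm_command(
  moves=[
    [0, 0, 0.06, -0.12, 0.02, 0, 0.5],
    [0, 0, 0, -0.1, 0, 0, 0.5],
    [0, 0, 0, -0.1, 0, 0, 0.5],
    [0, 0, 0, -0.1, 0, 0, 0.5],
    [0, 0, 0, -0.12, 0, 0, 0.5],
    [0, 0, 0, -0.15, 0, 0, 0.5],
    [0, 0, 0, -0.15, 0, 0, 0.5],
    [0, 0, 0, -0.15, 0, 0, 0.5],
  ],
)

```text
clock: 3.28
ee_pos: [0.4772, -0.0747, 0.0731]
orientation: [-0.0, 0.614, 0.79, -0.0]
contact_force: [-1.9, 2.4, 2.1]
grip_width: 0.0212
finger_force: 1.4
```

```bash
python3 - <<'E'
from h import *
p=np.load("n2.npy"); plan((0,p[3]+.018-.14),.072,p,1); o=robot.get_obs(); print(o["contact_force"],o["moment"])
E
```

```text
[-0.003 -0.002  0.009] [-0.724 -0.008  0.011]
now nest [ 0.0007 -0.0085] 0.0731
[-1.86376009  2.37622204  2.14767775] [ 0.48424185  0.2746027  -0.0391697 ]
```

Call:
arm_command(
  moves=[
    [0, 0, 0, -0.15, 0, 0, 0.5],
    [0, 0, 0, -0.15, 0, 0, 0.5],
    [0, 0, 0, -0.1, 0, 0, 0.5],
    [0, 0, 0, -0.05, 0, 0, 0.5],
    [0, 0, 0, -0.04, 0, 0, 0.5],
  ],
)

```text
clock: 3.9
ee_pos: [0.4892, -0.1212, 0.0732]
orientation: [-0.0, 0.614, 0.79, 0.0]
contact_force: [-1.8, 2.1, -0.6]
grip_width: 0.0213
finger_force: 1.1
```

```bash
python3 - <<'E'
from h import *
p=np.load("n2.npy"); plan((0,p[3]+.018-.14),.072,p,1); o=robot.get_obs(); print(o["contact_force"],o["moment"])
E
```

```text
[-0.002 -0.002  0.011] [-0.244 -0.01   0.011]
now nest [ 0.001  -0.0565] 0.0732
[-1.83452065  2.09589009 -0.55074964] [ 0.34943166  0.4088884  -0.03834222]
```

Call:
arm_command(
  moves=[
    [0, 0, 0, -0.05, 0, 0, 0.5],
    [0, 0, 0, -0.05, 0, 0, 0.5],
    [0, 0, 0, -0.04, 0, 0, 0.5],
  ],
)

```text
clock: 4.28
ee_pos: [0.4928, -0.1349, 0.0732]
orientation: [-0.0, 0.614, 0.79, 0.0]
contact_force: [-2.3, 1.6, -1.1]
grip_width: 0.0214
finger_force: 1.3
```

Call:
arm_command(
  moves=[
    [0, 0, 0, -0.04, 0, 0, 0.5],
    [0, 0, 0, -0.03, 0, 0, 0.5],
  ],
)

```text
clock: 4.53
ee_pos: [0.4927, -0.1352, 0.0732]
orientation: [-0.005, 0.612, 0.79, 0.004]
contact_force: [-12.5, 45.1, 23.7]
grip_width: 0.0214
finger_force: 23.3
```

Call:
arm_command(
  moves=[
    [0, 0, 0, -0.03, 0, 0, 0.5],
    [0, 0, 0, 0, 0, 0, 0.5],
  ],
)

```text
clock: 4.78
ee_pos: [0.4927, -0.1352, 0.0732]
orientation: [-0.007, 0.612, 0.791, 0.006]
contact_force: [-14.9, 50.8, 27.9]
grip_width: 0.0213
finger_force: 26.7
```

The force rise marks the guard's end stop. I'll back off, lift, and go behind the cell, looking before I descend.

Call:
arm_command(
  moves=[
    [0, 0, 0, 0.2, 0, 0, 0.5],
    [0, 0, 0, 0.2, 0, -0.2, 0.5],
    [0, 0, 0, 0.2, 0, -0.4, 0.5],
    [0, 0, 0, 0.4, 0, -0.4, 0.5],
    [0, 0, 0, 0.5, 0, 0, 0.5],
    [0, 0, 0, 0.5, 0, 0, 0.5],
    [0, 0, 0, 0.4, 0, 0, 0.5],
    [0, 0, 0, 0, 0, 0, 0.5],
  ],
)

```text
clock: 5.78
ee_pos: [0.436, 0.09, 0.1739]
orientation: [0.001, 0.612, 0.791, 0.001]
contact_force: [-0.5, 0.4, 0.4]
grip_width: 0.0215
finger_force: 0.0
```

```bash
python3 - <<'E'
from h import *
import pickle
p=np.load("n2.npy"); plan((0,.160),.025,p,1)
c=get_calibration("wrist"); pickle.dump(c,open("w2.pkl","wb")); w=grab_frame("wrist")
ct=get_calibration("top"); t=grab_frame("top")
a=cv2.resize(w[:,:,::-1],(784,588),interpolation=cv2.INTER_CUBIC)
cv2.imwrite("pics/w2.png",a)
cv2.imwrite("pics/top2.png",cv2.resize(t[90:240,140:360,::-1],None,fx=3.5,fy=3.5,interpolation=cv2.INTER_CUBIC))
E
```

```text
[0.015 0.005 0.035] [-0.012 -0.015  1.489]
now nest [0.0012 0.1613] 0.1739
```

View pics/w2.png

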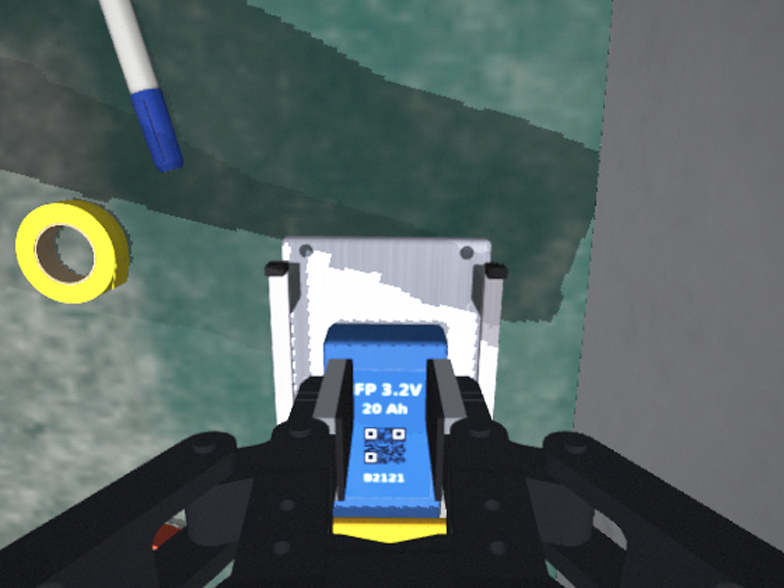

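View pics/top2.png

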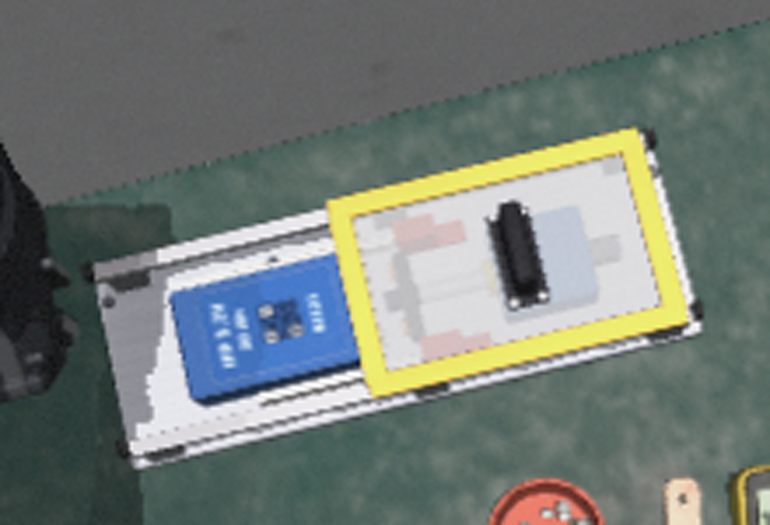

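The guard is fully open and the cell is clear. In the wrist view, the flat face runs from about v=323 (bottom edge) to v=345 (top edge).

```bash
python3 - <<'E'
from h import *
import pickle
c=pickle.load(open("w2.pkl","rb")); p=np.load("n2.npy")
for y in (.115,.12,.125,.13,.135,.14):
    print(y,(proj(nest2w([(-.035,y,.012),(-.035,y,.045),(.035,y,.045)],p),c)*1.4).round(0).tolist())
print("plate",(proj(nest2w([(-.062,.175,.012),(.062,.175,.012)],p),c)*1.4).round(0).tolist())
E
```

```text
0.115 [[329.0, 336.0], [323.0, 357.0], [448.0, 357.0]]
0.12 [[329.0, 328.0], [322.0, 348.0], [449.0, 349.0]]
0.125 [[329.0, 320.0], [322.0, 340.0], [449.0, 340.0]]
0.13 [[328.0, 312.0], [322.0, 331.0], [449.0, 332.0]]
0.135 [[328.0, 305.0], [322.0, 323.0], [450.0, 323.0]]
0.14 [[328.0, 297.0], [321.0, 314.0], [450.0, 315.0]]
plate [[280.0, 239.0], [492.0, 240.0]]
```

Call:
arm_command(
  moves=[
    [0, 0, 0.03, -0.02, -0.01, 0.4, 0.5],
    [0, 0, 0, -0.02, 0, 0.4, 0.5],
    [0, 0, 0, 0, 0, 0.4, 0.5],
    [0, 0, 0, 0, 0, 0.2, 0.5],
    [0, 0, 0, 0, 0, 0.08, 0.5],
    [0, 0, 0, 0, 0, 0, 0.5],
  ],
)

```text
clock: 6.62
ee_pos: [0.4362, 0.0834, 0.0255]
orientation: [0.0, 0.616, 0.788, -0.0]
contact_force: [0.7, -0.2, 0.5]
grip_width: 0.0214
finger_force: 0.0
```

```bash
python3 -c "
from h import *
plan((0,.109),.025,np.load('n2.npy'),1); print(robot.get_obs()['contact_force'])"
```

```text
[ 0.     0.001 -0.027] [-0.459  0.003  0.005]
now nest [-0.0002  0.1549] 0.0255
[ 0.65333977 -0.21660997  0.4816475 ]
```

Clear descent. Now I'll push gently: contact is expected at TCP y≈0.133 and home at ≈0.109.

Call:
arm_command(
  moves=[
    [0, 0, 0, -0.07, 0, 0, 0.5],
    [0, 0, 0, -0.06, 0, 0, 0.5],
    [0, 0, 0, -0.06, 0, 0, 0.5],
    [0, 0, 0, -0.05, 0, 0, 0.5],
    [0, 0, 0, -0.05, 0, 0, 0.5],
    [0, 0, 0, -0.03, 0, 0, 0.5],
  ],
)

```text
clock: 7.38
ee_pos: [0.4437, 0.0534, 0.0254]
orientation: [-0.001, 0.615, 0.788, 0.001]
contact_force: [-1.1, 8.2, 5.2]
grip_width: 0.0212
finger_force: 4.0
```

```bash
python3 -c "
from h import *
plan((0,.109),.025,np.load('n2.npy'),1); print(robot.get_obs()['contact_force'])"
```

```text
[ 0.003 -0.012 -0.018] [-0.15   0.003  0.004]
now nest [-0.0003  0.124 ] 0.0254
[-1.09667277  8.17075952  5.21598158]
```

Call:
arm_command(
  moves=[
    [0, 0, 0, -0.03, 0, 0, 0.5],
    [0, 0, 0, -0.03, 0, 0, 0.5],
    [0, 0, 0, -0.02, 0, 0, 0.5],
    [0, 0, 0, 0, 0, 0, 0.5],
  ],
)

```text
clock: 7.88
ee_pos: [0.4454, 0.0463, 0.0254]
orientation: [-0.001, 0.615, 0.789, 0.001]
contact_force: [-2.3, 8.2, 4.7]
grip_width: 0.0213
finger_force: 4.7
```

```bash
python3 -c "
from h import *
plan((0,.109),.025,np.load('n2.npy'),1); print(robot.get_obs()['contact_force'])"
```

```text
[ 0.002 -0.02  -0.014] [-0.077  0.004  0.004]
now nest [-0.0004  0.1167] 0.0254
[-2.2751468   8.17521155  4.68478533]
```

Call:
arm_command(
  moves=[
    [0, 0, 0, -0.02, 0, 0, 0.5],
    [0, 0, 0, -0.02, 0, 0, 0.5],
    [0, 0, 0, -0.02, 0, 0, 0.5],
    [0, 0, 0, 0, 0, 0, 0.5],
  ],
)

```text
clock: 8.38
ee_pos: [0.4467, 0.041, 0.0254]
orientation: [-0.001, 0.615, 0.789, 0.001]
contact_force: [-2.7, 12.0, 7.1]
grip_width: 0.0213
finger_force: 6.2
```

Call:
arm_command(
  moves=[
    [0, 0, 0, -0.02, 0, 0, 0.5],
    [0, 0, 0, -0.01, 0, 0, 0.5],
    [0, 0, 0, 0, 0, 0, 0.5],
  ],
)

```text
clock: 8.75
ee_pos: [0.4469, 0.0401, 0.0254]
orientation: [-0.003, 0.614, 0.789, 0.003]
contact_force: [-5.1, 23.3, 10.8]
grip_width: 0.0215
finger_force: 12.3
```

```bash
python3 -c "
from h import *
plan((0,.109),.025,np.load('n2.npy'),1); print(robot.get_obs()['contact_force'])"
```

```text
[ 0.006 -0.06  -0.002] [-0.013  0.004  0.004]
now nest [-0.0004  0.1103] 0.0254
[-5.08917806 23.32369761 10.82291703]
```

Call:
arm_command(
  moves=[
    [0, 0, 0, -0.01, 0, 0, 0.5],
    [0, 0, 0, 0, 0, 0, 0.5],
    [0, 0, 0, 0, 0, 0, 0.5],
  ],
)

```text
clock: 9.12
ee_pos: [0.4469, 0.0401, 0.0255]
orientation: [-0.004, 0.614, 0.789, 0.004]
contact_force: [-5.6, 29.2, 13.1]
grip_width: 0.0211
finger_force: 15.0
```

```bash
python3 - <<'E'
from h import *
plan((0,.109),.025,np.load('n2.npy'),1); o=robot.get_obs(); print(o['contact_force'],o['moment'])
t=grab_frame("top")
cv2.imwrite("pics/top3.png",cv2.resize(t[90:240,140:360,::-1],None,fx=3.5,fy=3.5,interpolation=cv2.INTER_CUBIC))
E
```

```text
[ 0.008 -0.073  0.002] [-0.013  0.004  0.005]
now nest [-0.0004  0.1103] 0.0255
[-5.62219246 29.21054061 13.14396781] [ 5.80366033  1.32232482 -0.1050449 ]
```

View pics/top3.png

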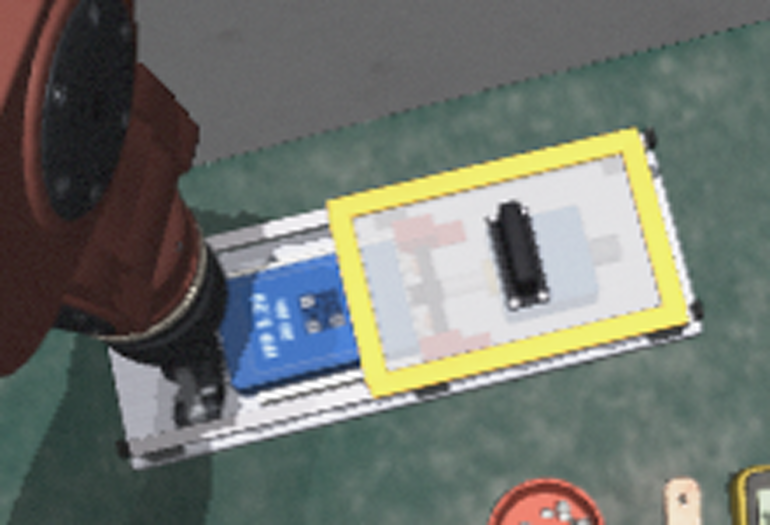

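The cell header lines up with both red blocks, seen through the pane at about (395,230) and (420,345). The guard is still open. The last 1 mm of command raised the force to about 30 N without moving the cell, so it is home and pressed.

```bash
python3 -c "
from workcell import robot
print(robot.finish_job())"
```

```text
the job is handed in; nothing more can be done
None
```

The job is handed in: the guard is open at its end stop, and the arm is holding the cell against both red stop blocks with about 30 N; the other items were not touched.

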